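# Release a glued housing from the ratchet clamp

## Robot

A 6-joint arm with a two-finger parallel gripper is mounted at the origin on the work surface. World frame = base frame: x ahead of the robot, y to its left, z up, the work surface at z = 0. Lengths are in m, angles in degrees, forces in N, time in s.
With the tool pointing down it reaches from about 0.2 to 0.875 m from the base axis. Payload 3.4 kg.
Tool frame: the origin (TCP) lies between the finger pads; the fingertips stand 11 mm ahead of it and the grasp point (between the pads) lies 8 mm behind it; z points along the fingers, y is the line along which they close (so a half turn about z gives the same grasp; the last joint's range is limited). The gripper opens to 94 mm and grips with 3 to 60 N. Pads are 16 mm wide; open, the fingers measure 119 mm over their backs; the gripper's body (75 mm by 177 mm) begins 78 mm behind the grasp point.
Start: joints at [69.844, 15.808, 86.224, -0, 77.962, -6.933], TCP at [0.132, 0.56, 0.216] pointing down, gripper open.
Joint ranges: [-165.64, 165.64], [-43.16, 119.46], [12.63, 154.43], [-67.54, 247.53], [6.08, 155.33], [-154.97, 154.97]. Speed limits (degrees/s): [147.25, 147.25, 180, 180, 180, 180].

## Interface

Orientations are given as [roll, pitch, yaw] about the fixed x, y, z axes, in that order (R = Rz(yaw) Ry(pitch) Rx(roll)).
In Python, from cell import monitor, optics, manip gives the robot as it stands. The module is installed in compiled form; this text tells all that it offers.
- The arm moves only by the tool step_arm, never from a script. Its argument "plan" is a list of rows, each a list of 2 entries, a list of its own where there are three numbers: the shift along the tool's x, y, z in units of 0.5 m (1.0 is 0.5 m), then the turn, a rotation vector about the tool's x, y, z in units of 2 pi rad (1.0 is 2 pi rad). In form: [[[dx, dy, dz], [ax, ay, az]], ...]. A call has 1 to 5 rows; each row is the pose to reach, as a shift and turn from the pose commanded when the call began, along the tool's axes at that moment, turning the shorter way round; what a row does not reach only later rows make up. A row lasts 1/8 s, in which the tool goes at most 62.5 mm and 10.7 degrees, less where a joint would pass 70% of its speed; a pose out of reach is approached as far as the arm can. A call with a number of a shift or a turn outside -1 to 1 is refused whole. A call with a gripper value outside its range is refused whole. "gripper" is the gripper's target within -1 to 1 (fully open at 1, half-way at 0, shut at -1), set as the call begins (left out, the last holds). The fingers move at their own pace and stop on an object; "force" is the grip in N (left out, the last holds). Time passes only in rows, so rows that repeat a pose let the fingers close. It gives the time, the measured TCP pose, the force, the opening and the grip force at its end, in the units of the state.
- monitor.get_obs(): the state, without advancing time (a new reading comes with each control period).
- optics.camera(name): name is "scene" or "top"; returns a dict with "image" (480x640x3 uint8, red, green, blue), "K" (3x3 intrinsics, pixels), "distortion" ([k1, k2, p1, p2, k3] as OpenCV has them; the pictures are not rectified), "view" (4x4, takes a point from world to camera coordinates). Camera axes: x right, y down, z forward; pixel columns grow to the right and rows downward; lengths in m; the calibration is good to about 2 mm. A picture is of the moment at which its call begins. There is no depth.
- manip.sign_off(): hands the job in; it is judged then, once.
The state is a dict: "time_s": time; "q": joint angles; "joint_velocities": joint speeds; "effort": joint torques, N m; "eef_pos": TCP position; "tcp_rot": TCP orientation; "contact_force": force on the tool from outside, world axes, zero at the start; "wrist_torque": the same for the moment, N m; "opening": opening from 0.0 (shut) to 1.0 (fully open); "finger_force": force on a finger pad.
Only numpy, scipy, OpenCV 4.12 (cv2) and the standard library are available. Lean on these libraries where they do the work, as an engineer would, in place of code of your own. Each camera call takes 0.05 s, during which the arm holds its last target. There are 200 camera calls.

## Task

The glued instrument housing in the ratchet clamp has cured. Flip the pawl up and over so that it rests clear of the toothed wheel, turn the wheel backward by its upright handle as far as it goes so the jaw is fully open, lift the housing out and set it down gently, upright, in the shallow empty tray; then flip the pawl back down onto the wheel, leaving the clamp open. Leave everything else on the bench where it is.

Things in the scene. Friction and masses are not known exactly. Their poses are not given: they have to be found in the camera images.
- clamp: Fixed ratchet clamp, a dark steel base plate 185 x 400 x 15 mm on the table carrying everything below. Origin: on the table, under the middle of the 400 mm length. Its y axis runs along the length: from the housing's seat (negative y) to the toothed wheel (positive y). Its x axis points roughly away from the robot, z up. Position and yaw (within 0.15 rad) vary.
- wheel_axis (a point): Axis of the toothed wheel, at clamp (0, 90, 50) mm: the top of the wheel's disc. The wheel is a flat steel disc of 150 mm diameter turning about the vertical, with 12 saw teeth 12 mm high standing on its upper face along the rim (radius 50 to 75 mm).
- wheel_handle (a point): Point on the centre line of the wheel's upright handle, a black round bar 24 mm in diameter standing on the disc 45 mm from the axis, from 50 to 145 mm above the table; this point is 125 mm above the table. It moves with the wheel; at the start it lies right of and beyond the axis (35 deg from the clamp's +x towards its -y).
- wheel (a joint): Angle of the wheel (rad), 0 at the start (jaw closed), 2.0 at its stop (jaw fully open). Grows turning backward = clockwise seen from above, so the handle swings from the far right, through the clamp's -y side, to the near right (150 deg from +x). The pawl blocks this sense while it is down (after about 0.08 rad of play). Friction 0.12 N m; it stays where it is left.
- pawl_hinge (a point): Pawl's hinge axis, at clamp (75, 154, 85) mm, horizontal along the clamp's y, in a fork of two steel cheeks (30 mm by 32 mm over both, up to 97 mm high).
- pawl_bar (a point): Middle of the free part of the pawl's grip bar: a steel bar 14 mm in diameter, parallel to the hinge, sticking out 70 mm from the pawl's arm towards the clamp's +y (this point is 45 mm to the +y side of the arm's centre line), 60 mm from the hinge axis. The arm is 12 mm wide and 80 mm long, with a tip block that reaches down behind a tooth. At the start the bar is about 85 mm above the table, towards the robot from the hinge.
- pawl (a joint): Angle of the pawl (rad): about 0 at the start, tip 5 mm behind a tooth's upright face; up to 0.15 when it lies on a tooth's slope. Grows as its bar is lifted away from the wheel: up, then over to the side away from the robot; upright at 1.57, stop at 1.92. It swings freely under its 0.2 kg weight: past upright it falls over and stays at the stop, short of upright it falls back.
- jaw_lip (a point): Middle of the upper edge of the moving jaw's lip. The dark steel jaw is 60 mm wide (x), its top 92 mm above the table; its lip overhangs the housing's top by 20 mm when closed. The wheel drives it along +y by 18 mm per rad, 36 mm in all.
- housing: Aluminium instrument housing with black end plates, a loose box 56 (x) x 100 (y) x 60 (z) mm, about 0.35 kg, origin at the middle of its underside. At the start it stands in the clamp at clamp (0, -115) mm, underside 20 mm above the table, between the moving jaw (+y side) and the fixed jaw (-y side, 75 mm high); its 56 mm sides are free to grasp from above.
- tray: Fixed shallow empty grey tray, 200 (x) x 170 (y) x 22 mm, walls and floor 4 mm, origin at the middle of its underside. To the left or the right of the clamp, yaw varies.
- stock_bin: Bystander: deep full grey bin, 180 x 150 x 85 mm, fixed, on the other side of the clamp from the tray.
- reel: Bystander: metal reel, 64 mm diameter, 52 mm high, beyond the clamp.
- tape_roll: Bystander: white ring, 96 mm diameter, 25 mm high, beyond the clamp.
- screwdriver: Bystander: black screwdriver 180 mm long, between the robot and the clamp.
- wrench: Bystander: steel wrench 150 mm long, near the robot, right.
- paper_cup: Bystander: paper cup, 76 mm wide, 90 mm high, far left.
- bottle: Bystander: clear bottle, 60 mm wide, 150 mm high, far right.
There are look-alikes about, which are no part of the job. Leave any pink or turquoise look-alike of the housing alone.

How it is judged (in metres and radians):
On the way, in this order (a step that is already met when the one before it is completed fails the run):
1. the pawl is flipped over, clear of the wheel, before the wheel is turned (value of joint pawl above 1.65 rad and value of joint wheel below 0.2 rad), for 0.2 s.
2. the wheel is turned back until the jaw is open, the pawl still clear and the housing still in the clamp (value of joint wheel above 1.75 rad and value of joint pawl above 1.57 rad and distance of housing from where it was at the start of the episode below 0.03 m), for 0.2 s.
3. the housing is lifted out of the clamp (z of housing in the frame of clamp above 0.06 m and value of joint wheel above 1.7 rad), for 0.05 s.
4. the housing stands in the tray, let go, the pawl still clear (z of housing in the frame of tray between 0 and 0.012 m and x of housing in the frame of tray between -0.075 and 0.075 m and y of housing in the frame of tray between -0.06 and 0.06 m and angle between housing's own z axis and vertical below 0.1 rad and linear speed of housing below 0.02 m/s and contact force between the fingers and housing below 0.1 N and value of joint pawl above 1.57 rad), for 0.2 s.
At the end, for the whole second after the job is handed in: The housing stands upright (within 0.1 rad) and at rest on the tray's floor (underside less than 12 mm above the tray's underside), let go; the pawl is down on the wheel (joint below 0.25 rad) and the wheel is still turned back (above 1.7 rad) (z of housing in the frame of tray between 0 and 0.012 m and x of housing in the frame of tray between -0.075 and 0.075 m and y of housing in the frame of tray between -0.06 and 0.06 m and angle between housing's own z axis and vertical below 0.1 rad and linear speed of housing below 0.02 m/s and contact force between the fingers and housing below 0.1 N and value of joint pawl below 0.25 rad and value of joint wheel above 1.7 rad); the robot touches nothing.
It fails at once if the housing is dropped or pressed hard into the tray (over 60 N) (contact force between housing and tray above 60 N).
It fails at once if the housing is let fall or thrown (faster than 0.5 m/s, as after a fall of 13 mm, while not held) (contact force between the fingers and housing below 0.1 N and linear speed of housing above 0.5 m/s).
It fails at once if a loose bystander is shifted by more than 40 mm (distance of any of reel, tape_roll, screwdriver, wrench, paper_cup, bottle from where it was at the start of the episode above 0.04 m).
It also fails if it takes over 72 s, if anything falls off the work surface, if the arm or the gripper's body presses on something with over 40 N, if the wrist force passes 120 N, or if a joint passes its speed limit or range.

## Working session

There is one attempt and no reset: what is moved stays moved. The work goes in short steps, Python scripts to look and compute and a tool call to move; the robot and the scene stay as the last step left them, time stands still between calls to the robot, and variables do not carry over. Pictures are saved under pics/ and viewed, at most 10 in all, crops included, and the job is handed in when it is done.

Besides the shell and the picture viewer there is one more tool, called after ">>>" in YAML: its name, and indented under it one key for each argument. step_arm: Moves the arm, as the interface text tells. Its arguments: {"type":"object","properties":{"plan":{"type":"array"},"gripper":{"type":"number"},"force":{"type":"number"}},"required":["plan"]}

```bash
mkdir -p pics
python3 - <<'E'
from cell import monitor, optics, manip
import cv2,numpy as np
print(monitor.get_obs())
for n in("scene","top"):
    c=optics.camera(n); cv2.imwrite(f"pics/{n}0.png",c["image"][:,:,::-1]); print(n,c["K"],c["distortion"],c["view"])
E
```

```text
{'time_s': 0.0, 'q': array([ 6.98439841e+01,  1.58462811e+01,  8.62928444e+01,  3.52099221e-04,
        7.79622975e+01, -6.93496719e+00]), 'joint_velocities': array([ 0.12402414,  0.01675746,  0.11161032, -0.03945529,  0.07177229,
       -0.00903039]), 'effort': array([ 7.42248494e-05, -4.04592633e+01, -2.37231946e+01,  7.01542944e-02,
        3.41597653e-02, -1.31014767e-04]), 'eef_pos': array([0.13134541, 0.5592464 , 0.2156346 ]), 'tcp_rot': array([-1.79899361e+02, -1.25877878e-02,  1.66778867e+02]), 'contact_force': array([ 0.13406815, -0.18329348,  0.39769824]), 'wrist_torque': array([ 0.00710078, -0.05389119, -0.00147152]), 'finger_force': 0.0, 'opening': 1.002052706870467}
scene [[571.94232559   0.         321.98973916]
 [  0.         571.94232559 230.58905381]
 [  0.           0.           1.        ]] [-0.06371507  0.          0.          0.          0.        ] [[ 0.27660554  0.96089668 -0.01292046 -0.05498796]
 [ 0.79724398 -0.23696157 -0.55520379 -0.35208125]
 [-0.53655513  0.14327169 -0.83161398  2.01471322]
 [ 0.          0.          0.          1.        ]]
top [[606.12154186   0.         310.96622016]
 [  0.         606.12154186 241.05543568]
 [  0.           0.           1.        ]] [0.03992722 0.         0.         0.         0.        ] [[-0.02643351 -0.99960381 -0.00966881 -0.06700717]
 [-0.99163019  0.02744296 -0.1261604   0.53573221]
 [ 0.12637575  0.00625302 -0.99196274  1.42637165]
 [ 0.          0.          0.          1.        ]]
```

View pics/scene0.png

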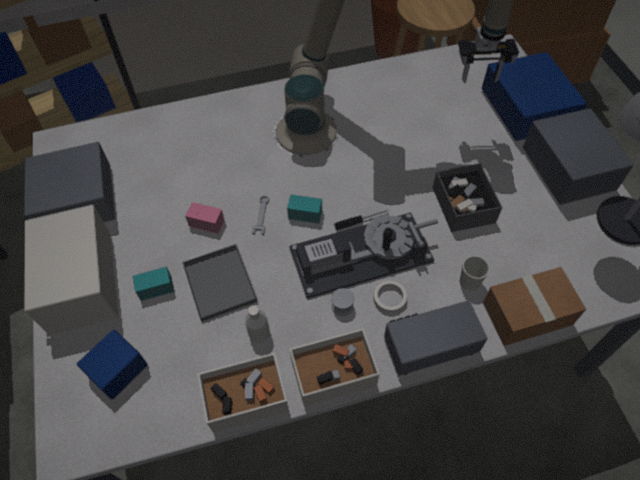

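View pics/top0.png

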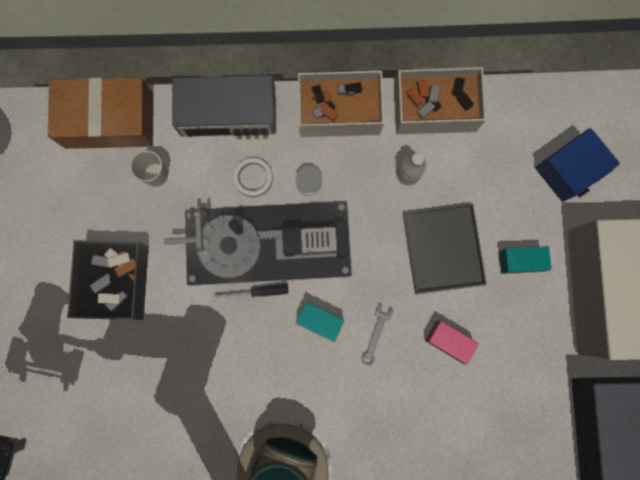

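Top picture: the clamp spans (187–350, 203–283), with the wheel at (228,246), the pawl at about (200,220) and the empty tray at (445,248). Housing candidates are silver (319,240), turquoise (320,321) and (525,260), and pink (453,342). The one in the clamp, aluminium at (319,240), matches the description. Other containers are the full stock bin (107,280) and the part boxes at the back. I'll check it in a crop.

Run:
```python
import cv2
i=cv2.imread("pics/top0.png")
cv2.imwrite("pics/c1.png",cv2.convertScaleAbs(cv2.resize(i[190:300,175:365],None,fx=4.2,fy=4.2,interpolation=cv2.INTER_CUBIC),alpha=1.6))
cv2.imwrite("pics/c2.png",cv2.convertScaleAbs(cv2.resize(i[190:305,390:500],None,fx=5,fy=5,interpolation=cv2.INTER_CUBIC),alpha=1.6))
```

```text
(no output)
```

View pics/c1.png

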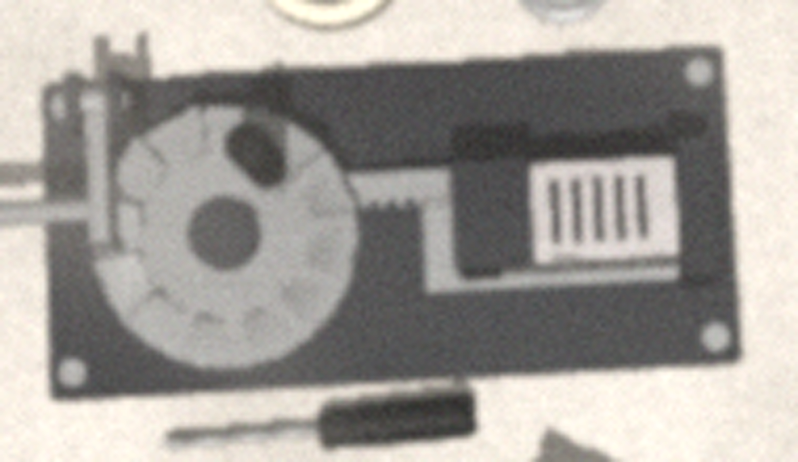

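View pics/c2.png

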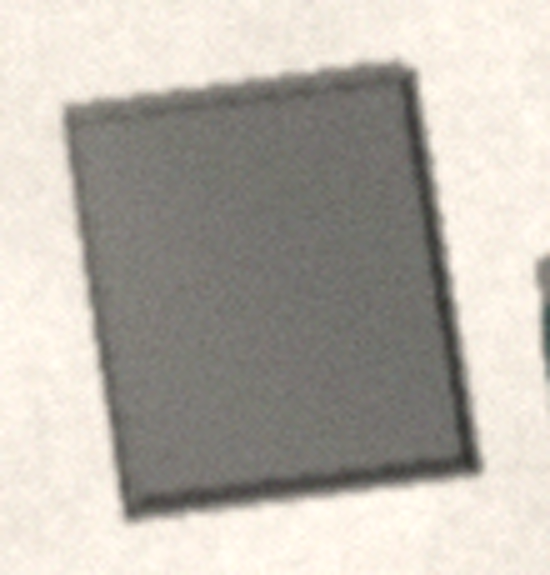

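The crop shows the aluminium housing with its vent slots in the clamp. Plate corners in the crop are (44,90), (720,46), (740,358) and (54,398). The wheel hub is at (224,233), and the grip bar runs along v≈212 and sticks out to the left. Tray corners are (66,106), (412,66), (480,470) and (128,518).

```bash
cat > h.py <<'E'
from cell import monitor, optics, manip
import cv2,numpy as np
from scipy.spatial.transform import Rotation as R
def ray(cam,px,z):
    p=cv2.undistortPoints(np.array(px,float).reshape(-1,1,2),cam["K"],np.array(cam["distortion"]))[:,0]
    V=cam["view"];Rm=V[:3,:3];o=-Rm.T@V[:3,3]
    d=np.c_[p,np.ones(len(p))]@Rm
    return o+d*((z-o[2])/d[:,2])[:,None]
def proj(cam,P):
    V=cam["view"]; return cv2.projectPoints(np.array(P,float).reshape(-1,1,3),cv2.Rodrigues(V[:3,:3])[0],V[:3,3],cam["K"],np.array(cam["distortion"]))[0][:,0]
def fit(c,w,h):
    # corners TL(+x,+y) TR(+x,-y) BR BL
    m=np.array([[w/2,h/2],[w/2,-h/2],[-w/2,-h/2],[-w/2,h/2]]); C=c[:,:2].mean(0);q=c[:,:2]-C
    H=m.T@q;a=np.arctan2(H[0,1]-H[1,0],H[0,0]+H[1,1]);Rm=np.array([[np.cos(a),-np.sin(a)],[np.sin(a),np.cos(a)]])
    return C,a,(q-m@Rm.T)*1000
E
python3 - <<'E'
from h import *
c=optics.camera("top")
np.set_printoptions(precision=4,suppress=True)
f=lambda a,s,x,y:(np.array(a,float)+.5)/s-.5+[x,y]
C,a,r=fit(ray(c,f([(44,90),(720,46),(740,358),(54,398)],4.2,175,190),.015),.185,.4);print("clamp",C,a,r)
T,b,r=fit(ray(c,f([(66,106),(412,66),(480,470),(128,518)],5,390,190),.022),.2,.17);print("tray",T,b,r)
Rm=np.array([[np.cos(a),-np.sin(a)],[np.sin(a),np.cos(a)]])
def w(x,y,z): return np.r_[C+Rm@[x,y],z]
pts=dict(hub=w(0,.09,.05),handle=w(.045*np.cos(np.radians(35)),.09-.045*np.sin(np.radians(35)),.125),hinge=w(.075,.154,.085),bar=w(.015,.199,.085),house=w(0,-.115,.08))
for k,p in pts.items(): print(k,p,(proj(c,p)[0]-[175,190])*4.2)
print("house meas top corners? slots center",ray(c,f([(603,212)],4.2,175,190),.08))
print("hub meas",ray(c,f([(224,233)],4.2,175,190),.05))
E
```

```text
clamp [0.5357 0.025 ] 0.03378948392552256 [[-2.4584 -2.2919]
 [-0.8726  1.5856]
 [ 1.0096  2.485 ]
 [ 2.3214 -1.7787]]
tray [ 0.5113 -0.4017] 0.10101624549713388 [[ 1.1258 -0.1284]
 [-1.1494  0.4184]
 [ 0.7532  0.0964]
 [-0.7296 -0.3864]]
hub [0.5326 0.1149 0.05  ] [224.7047 222.2028]
handle [0.5703 0.0904 0.125 ] [249.4253 134.5348]
hinge [0.6054 0.1814 0.085 ] [94.8834 88.062 ]
bar [0.5439 0.2243 0.085 ] [ 17.5681 199.5871]
house [ 0.5396 -0.09    0.08  ] [585.2797 193.075 ]
house meas top corners? slots center [[ 0.5296 -0.0987  0.08  ]]
hub meas [[0.5274 0.1163 0.05  ]]
```

The wheel (circle centre at about (224,235)), the housing and the bar all sit about 7 mm nearer the robot than the plate's middle. The origin is given as the middle of the length only, so the plate is probably offset in x by about 7.5 mm. I'll check this shifted model in both cameras.

```bash
cat >> h.py <<'E'
C=np.array([.5278,.0255]);A=.0345;T=np.array([.5113,-.4017])
def w(x,y,z): return np.r_[C+[np.cos(A)*x-np.sin(A)*y,np.sin(A)*x+np.cos(A)*y],z]
E
python3 - <<'E'
from h import *
np.set_printoptions(precision=4,suppress=True)
t=np.linspace(0,2*np.pi,60)
a=np.radians(-35)
S=[[w(.075*np.cos(q),.09+.075*np.sin(q),.05) for q in t],[w(.012*np.cos(q)+.045*np.cos(a),.09+.045*np.sin(a)+.012*np.sin(q),.145) for q in t],
[w(.015,.154,.085),w(.015,.224,.085)],[w(.075,.138,.085),w(.075,.17,.085)],
[w(s*.028,-.115+u*.05,.08) for s,u in((1,1),(1,-1),(-1,-1),(-1,1),(1,1))],
[w(x,y,.015) for x,y in((.1,.2),(.1,-.2),(-.085,-.2),(-.085,.2),(.1,.2))]]
out=[]
for n,(y0,y1,x0,x1) in(("top",(190,300,175,365)),("scene",(195,310,280,450))):
    c=optics.camera(n);s=4
    i=cv2.convertScaleAbs(cv2.resize(c["image"][y0:y1,x0:x1,::-1],(760,4*(y1-y0)*760//(4*(x1-x0))),interpolation=cv2.INTER_CUBIC),alpha=1.6);s=760/(x1-x0)
    for P in S: cv2.polylines(i,[np.int32((proj(c,P)-[x0,y0]+.5)*s)],False,(0,0,255),1)
    out.append(i)
    if n=="top": print(ray(c,[(411,180)],0),ray(c,[(417,157)],.15))
o=np.vstack(out);print(o.shape);cv2.imwrite("pics/ov.png",cv2.resize(o,None,fx=min(1,600/o.shape[0]),fy=min(1,600/o.shape[0])))
print("handle",w(.045*np.cos(a),.09+.045*np.sin(a),.125),"bar",w(.015,.199,.085),"house",w(0,-.115,.08))
E
```

```text
[[ 0.6842 -0.3342  0.    ]] [[ 0.7026 -0.3254  0.15  ]]
(954, 760, 3)
handle [0.5624 0.0909 0.125 ] bar [0.5359 0.2249 0.085 ] house [ 0.5318 -0.0894  0.08  ]
```

View pics/ov.png

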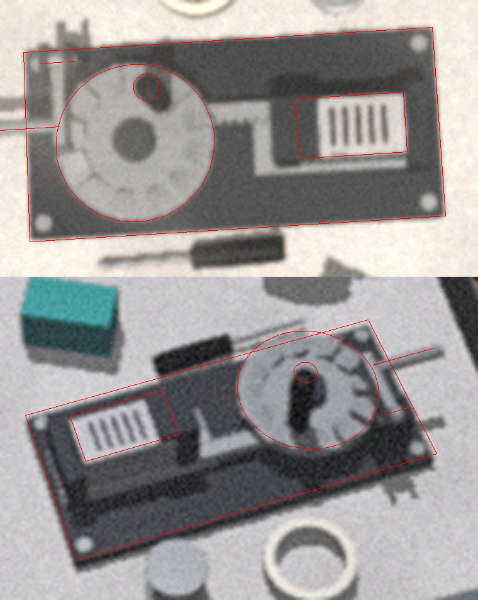

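The model fits both views: wheel rim, handle, grip bar, housing top and plate edges all lie within about 2 mm. I'm writing a helper that turns target poses into tool-frame numbers, then moving.

```bash
cat >> h.py <<'E'
import json,os
def P(pos,yaw): return (np.array(pos,float),R.from_euler('xyz',[180,0,yaw],degrees=True))
def calls(seq,start=None):
    """seq: list of calls, each a list of (pos,yaw_deg) rows; prints numbers, tracks the commanded pose"""
    p,r=(P(*start) if start else P(*json.load(open("cmd.json"))))
    for rows in seq:
        o=[]
        for pos,yaw in rows:
            q,s=P(pos,yaw)
            d=np.round(r.inv().apply(q-p)/.5,3)+0.; t=np.round((r.inv()*s).as_rotvec()/(2*np.pi),4)+0.
            o.append([d.tolist(),t.tolist()])
        p,r=p+r.apply(np.array(o[-1][0])*.5), r*R.from_rotvec(np.array(o[-1][1])*2*np.pi)
        print(json.dumps(o))
    y=r.as_euler('xyz',degrees=True)[2]; json.dump([p.tolist(),float(y)],open("cmd.json","w")); print(p,y)
E
python3 - <<'E'
from h import *
b=w(.015,.199,.077);YA=92
up=b+[0,0,.07]
mid=(np.array([.132,.56,.216])+[*up[:2],.216])/2
calls([[(mid,129.4)],[([*up[:2],.19],YA)],[(up,YA)],[(b,YA)]],([.132,.56,.216],166.78))
E
```

```text
[[[-0.47, -0.234, 0.0], [0.0, 0.0, 0.1038]]]
[[[-0.515, 0.099, 0.052], [0.0, 0.0, 0.1039]]]
[[[0.0, 0.0, 0.086], [0.0, 0.0, 0.0]]]
[[[0.0, 0.0, 0.14], [0.0, 0.0, 0.0]]]
[0.53574399 0.2248408  0.077     ] 92.00800000000001
```

>>> step_arm:
  plan:
    - [[-0.47,-0.234,0],[0,0,0.1038]]
    - [[-0.47,-0.234,0],[0,0,0.1038]]
    - [[-0.47,-0.234,0],[0,0,0.1038]]
    - [[-0.47,-0.234,0],[0,0,0.1038]]
    - [[-0.47,-0.234,0],[0,0,0.1038]]
  gripper: 0

```text
time_s: 0.88
eef_pos: [0.336, 0.3898, 0.2164]
tcp_rot: [180.0, 0.1, 129.1]
contact_force: [-0.7, 0.0, 0.0]
opening: 0.517
finger_force: 0.0
```

>>> step_arm:
  plan:
    - [[-0.515,0.099,0.052],[0,0,0.1039]]
    - [[-0.515,0.099,0.052],[0,0,0.1039]]
    - [[-0.515,0.099,0.052],[0,0,0.1039]]
    - [[-0.515,0.099,0.052],[0,0,0.1039]]
    - [[-0.515,0.099,0.052],[0,0,0.1039]]

```text
time_s: 1.5
eef_pos: [0.5373, 0.223, 0.1895]
tcp_rot: [-180.0, 0.0, 91.9]
contact_force: [0.1, 0.0, -0.3]
opening: 0.5
finger_force: 0.0
```

>>> step_arm:
  plan:
    - [[0,0,0.086],[0,0,0]]
    - [[0,0,0.086],[0,0,0]]
    - [[0,0,0.086],[0,0,0]]

```text
time_s: 1.88
eef_pos: [0.535, 0.2259, 0.1485]
tcp_rot: [180.0, -0.0, 92.1]
contact_force: [0.4, -0.5, -0.2]
opening: 0.501
finger_force: 0.0
```

>>> step_arm:
  plan:
    - [[0,0,0.07],[0,0,0]]
    - [[0,0,0.12],[0,0,0]]
    - [[0,0,0.14],[0,0,0]]
    - [[0,0,0.14],[0,0,0]]

```text
time_s: 2.38
eef_pos: [0.5356, 0.2252, 0.0783]
tcp_rot: [179.9, -0.0, 92.0]
contact_force: [-0.6, 0.6, 0.3]
opening: 0.497
finger_force: 0.0
```

>>> step_arm:
  plan:
    - [[0,0,0],[0,0,0]]
    - [[0,0,0],[0,0,0]]
    - [[0,0,0],[0,0,0]]
    - [[0,0,0],[0,0,0]]
  gripper: -1
  force: 6

```text
time_s: 2.88
eef_pos: [0.5394, 0.2248, 0.0786]
tcp_rot: [179.5, -0.0, 92.0]
contact_force: [5.6, -0.4, -1.7]
opening: 0.146
finger_force: 6.0
```

Run:
```python
from h import *
# arc, 60 mm about hinge; angle th: bar rel = (-60cos, 60 sin)
g=lambda th:(w(.075-.06*np.cos(np.radians(th)),.199,.077+.06*np.sin(np.radians(th))),92)
calls([[g(t) for t in(6,14,22,30,38)],[g(t) for t in(46,54,62,70,78)],[g(t) for t in (86,93,99,104,107)]])
```

```text
[[[0.0, 0.001, -0.013], [0.0, 0.0, 0.0]], [[0.0, 0.004, -0.029], [0.0, 0.0, 0.0]], [[0.0, 0.009, -0.045], [0.0, 0.0, 0.0]], [[0.0, 0.016, -0.06], [0.0, 0.0, 0.0]], [[0.0, 0.026, -0.074], [0.0, 0.0, 0.0]]]
[[[0.0, 0.011, -0.012], [0.0, 0.0, 0.0]], [[0.0, 0.024, -0.023], [0.0, 0.0, 0.0]], [[0.0, 0.038, -0.032], [0.0, 0.0, 0.0]], [[0.0, 0.053, -0.039], [0.0, 0.0, 0.0]], [[0.0, 0.069, -0.043], [0.0, 0.0, 0.0]]]
[[[0.0, 0.017, -0.003], [0.0, 0.0, 0.0]], [[0.0, 0.032, -0.003], [0.0, 0.0, 0.0]], [[0.0, 0.044, -0.002], [0.0, 0.0, 0.0]], [[0.0, 0.054, 0.001], [0.0, 0.0, 0.0]], [[0.0, 0.06, 0.002], [0.0, 0.0, 0.0]]]
[0.6131964  0.22755632 0.1345    ] 92.00800000000001
```

>>> step_arm:
  plan:
    - [[0,0.001,-0.013],[0,0,0]]
    - [[0,0.004,-0.029],[0,0,0]]
    - [[0,0.009,-0.045],[0,0,0]]
    - [[0,0.016,-0.06],[0,0,0]]
    - [[0,0.026,-0.074],[0,0,0]]

```text
time_s: 3.5
eef_pos: [0.553, 0.225, 0.1144]
tcp_rot: [179.5, -0.0, 92.0]
contact_force: [8.7, 0.5, -10.0]
opening: 0.142
finger_force: 6.0
```

>>> step_arm:
  plan:
    - [[0,0.011,-0.012],[0,0,0]]
    - [[0,0.024,-0.023],[0,0,0]]
    - [[0,0.038,-0.032],[0,0,0]]
    - [[0,0.053,-0.039],[0,0,0]]
    - [[0,0.069,-0.043],[0,0,0]]

```text
time_s: 4.12
eef_pos: [0.5814, 0.226, 0.1368]
tcp_rot: [-179.8, 0.0, 92.0]
contact_force: [-2.3, -0.6, 3.3]
opening: 0.142
finger_force: 6.0
```

>>> step_arm:
  plan:
    - [[0,0.017,-0.003],[0,0,0]]
    - [[0,0.032,-0.003],[0,0,0]]
    - [[0,0.044,-0.002],[0,0,0]]
    - [[0,0.054,0.001],[0,0,0]]
    - [[0,0.06,0.002],[0,0,0]]

```text
time_s: 4.75
eef_pos: [0.6135, 0.2272, 0.135]
tcp_rot: [179.9, 0.0, 92.0]
contact_force: [0.5, -1.6, 1.8]
opening: 0.145
finger_force: 6.0
```

>>> step_arm:
  plan:
    - [[0,0.008,0.004],[0,0,0]]
    - [[0,0.008,0.004],[0,0,0]]

```text
time_s: 5.0
eef_pos: [0.6179, 0.2274, 0.1331]
tcp_rot: [179.9, -0.0, 92.0]
contact_force: [1.0, -3.1, 2.2]
opening: 0.147
finger_force: 6.0
```

>>> step_arm:
  plan:
    - [[0,0,0],[0,0,0]]
    - [[0,0,0],[0,0,0]]
    - [[0,0,0],[0,0,0]]
  gripper: 0

```text
time_s: 5.38
eef_pos: [0.6161, 0.2278, 0.1326]
tcp_rot: [-179.9, -0.0, 92.0]
contact_force: [0.4, -0.4, -0.3]
opening: 0.428
finger_force: 0.0
```

Run:
```python
from h import *
p=w(.075,.199,0)
json.dump([[.6131964+.004,.2276+.0001,.1365],92.008],open("cmd.json","w"))
h=lambda phi,z:w(.045*np.cos(np.radians(phi)),.09+.045*np.sin(np.radians(phi)),z)
c=h(-35,0)[:2]
print(c)
calls([[([.6172,.2277,.215],92)],[([*c,.215],147)],[([*c,.117],147)]])
print(monitor.get_obs()["eef_pos"])
```

```text
[0.56242582 0.09092234]
[[[0.0, 0.0, -0.157], [0.0, 0.0, 0.0]]]
[[[-0.27, -0.119, 0.0], [0.0, 0.0, -0.1528]]]
[[[0.0, 0.0, 0.196], [0.0, 0.0, 0.0]]]
[0.56246321 0.09069807 0.117     ] 147.01599999999996
[0.61608105 0.22777823 0.13255022]
```

>>> step_arm:
  plan:
    - [[0,0,-0.1],[0,0,0]]
    - [[0,0,-0.165],[0,0,0]]
    - [[0,0,-0.165],[0,0,0]]

```text
time_s: 5.75
eef_pos: [0.6181, 0.2281, 0.2185]
tcp_rot: [179.7, -0.1, 92.0]
contact_force: [0.5, -0.1, 0.2]
opening: 0.501
finger_force: 0.0
```

>>> step_arm:
  plan:
    - [[-0.27,-0.119,0],[0,0,-0.1528]]
    - [[-0.27,-0.119,0],[0,0,-0.1528]]
    - [[-0.27,-0.119,0],[0,0,-0.1528]]
    - [[-0.27,-0.119,0],[0,0,-0.1528]]
    - [[-0.27,-0.119,0],[0,0,-0.1528]]

```text
time_s: 6.38
eef_pos: [0.5606, 0.09, 0.2137]
tcp_rot: [-179.9, -0.2, 145.8]
contact_force: [-0.6, -0.1, 0.2]
opening: 0.502
finger_force: 0.0
```

>>> step_arm:
  plan:
    - [[0,0,0],[0,0,-0.0113]]
    - [[0,0,0],[0,0,-0.0113]]

```text
time_s: 6.62
eef_pos: [0.5609, 0.0905, 0.2138]
tcp_rot: [-179.9, -0.2, 149.5]
contact_force: [-0.2, 0.4, 0.4]
opening: 0.503
finger_force: 0.0
```

Run:
```python
from h import *
print(monitor.get_obs()["eef_pos"],monitor.get_obs()["tcp_rot"])
o=[]
for n,(y0,y1,x0,x1) in(("top",(170,290,165,325)),("scene",(175,295,310,470))):
    i=optics.camera(n)["image"][y0:y1,x0:x1,::-1]
    o.append(cv2.convertScaleAbs(cv2.resize(i,None,fx=2.5,fy=2.5,interpolation=cv2.INTER_CUBIC),alpha=1.7))
cv2.imwrite("pics/p2.png",np.hstack(o))
```

```text
[0.56091556 0.09048697 0.21377716] [-1.79920536e+02 -1.56902761e-01  1.49547981e+02]
```

View pics/p2.png

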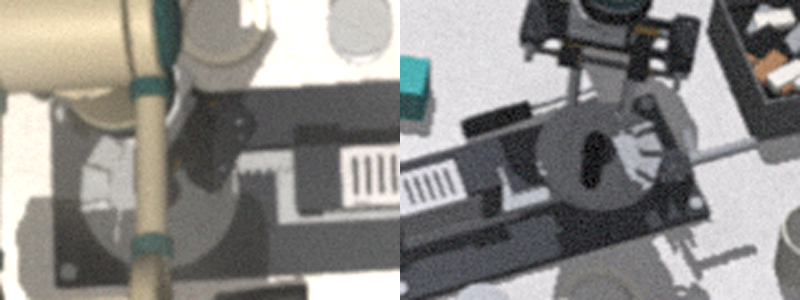

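Run:
```python
from h import *
c=optics.camera("scene")
for th in (0,104,110):
    t=np.radians(th); q=[w(.075-.06*np.cos(t),y,.085+.06*np.sin(t)) for y in(.17,.224)]
    print(th,(proj(c,q)-[310,175])*2.5+[400,0])
print(monitor.get_obs()["tcp_rot"])
json.dump([[.56246,.0907,.215],151.1],open("cmd.json","w"))
h=lambda phi,z:w(.045*np.cos(np.radians(phi)),.09+.045*np.sin(np.radians(phi)),z)
calls([[([*h(-35,0)[:2],.117],147)]])
calls([[(h(-35-k-d,.117),147-k-d) for k in(10,20,30,40,50)] for d in(0,50)]+[[(h(-35-k,.117),147-k) for k in (107,113,116,116)]])
```

```text
0 [[667.87603707 124.02470416]
 [709.74527674 112.08536249]]
104 [[700.81046783 146.84163999]
 [744.72357668 134.11414761]]
110 [[702.76795382 151.99940187]
 [746.71228966 139.22692208]]
[-1.79960762e+02 -7.69785112e-02  1.49551044e+02]
[[[0.0, 0.0, 0.196], [0.0, 0.0, 0.0114]]]
[0.56246 0.0907  0.117  ] 146.99599999999998
[[[0.002, -0.015, 0.0], [0.0, 0.0, 0.0278]], [[0.006, -0.03, 0.0], [0.0, 0.0, 0.0555]], [[0.012, -0.045, 0.0], [0.0, 0.0, 0.0833]], [[0.021, -0.058, 0.0], [0.0, 0.0, 0.1111]], [[0.032, -0.069, 0.0], [0.0, 0.0, 0.1389]]]
[[[0.002, -0.016, 0.0], [0.0, 0.0, 0.0278]], [[0.006, -0.031, 0.0], [0.0, 0.0, 0.0555]], [[0.013, -0.045, 0.0], [0.0, 0.0, 0.0833]], [[0.022, -0.058, 0.0], [0.0, 0.0, 0.1111]], [[0.033, -0.069, 0.0], [0.0, 0.0, 0.1389]]]
[[[0.001, -0.011, 0.0], [0.0, 0.0, 0.0194]], [[0.002, -0.02, 0.0], [0.0, 0.0, 0.0361]], [[0.003, -0.025, 0.0], [0.0, 0.0, 0.0444]], [[0.003, -0.025, 0.0], [0.0, 0.0, 0.0444]]]
[0.48588092 0.09228363 0.117     ] 31.003999999999984
```

The bar matches the 110° projection, (703,152)–(747,139), so the pawl is over at its stop. Next I descend on the handle.

>>> step_arm:
  plan:
    - [[0,0,0.08],[0,0,0.0071]]
    - [[0,0,0.15],[0,0,0.0071]]
    - [[0,0,0.196],[0,0,0.0071]]
    - [[0,0,0.196],[0,0,0.0071]]
  gripper: 0.15

```text
time_s: 7.28
eef_pos: [0.5603, 0.0904, 0.1155]
tcp_rot: [-179.9, -0.2, 147.0]
contact_force: [-0.4, 0.2, 0.2]
opening: 0.57
finger_force: 0.0
```

>>> step_arm:
  plan:
    - [[0,0,0],[0,0,0]]
    - [[0,0,0],[0,0,0]]
    - [[0,0,0],[0,0,0]]
    - [[0,0,0],[0,0,0]]
  gripper: -1
  force: 12

```text
time_s: 7.78
eef_pos: [0.5632, 0.091, 0.1185]
tcp_rot: [179.8, 0.1, 147.0]
contact_force: [1.5, 2.1, 1.8]
opening: 0.252
finger_force: 12.0
```

>>> step_arm:
  plan:
    - [[0.002,-0.015,0],[0,0,0.0278]]
    - [[0.006,-0.03,0],[0,0,0.0555]]
    - [[0.012,-0.045,0],[0,0,0.0833]]
    - [[0.021,-0.058,0],[0,0,0.1111]]
    - [[0.032,-0.069,0],[0,0,0.1389]]

```text
time_s: 8.4
eef_pos: [0.5313, 0.0724, 0.1184]
tcp_rot: [179.7, -0.2, 96.6]
contact_force: [1.9, 8.6, 0.7]
opening: 0.254
finger_force: 12.0
```

>>> step_arm:
  plan:
    - [[0.002,-0.016,0],[0,0,0.0278]]
    - [[0.006,-0.031,0],[0,0,0.0555]]
    - [[0.013,-0.045,0],[0,0,0.0833]]
    - [[0.022,-0.058,0],[0,0,0.1111]]
    - [[0.033,-0.069,0],[0,0,0.1389]]

```text
time_s: 9.02
eef_pos: [0.4972, 0.0842, 0.1185]
tcp_rot: [179.8, -0.5, 46.7]
contact_force: [7.0, 5.0, -2.2]
opening: 0.254
finger_force: 12.0
```

>>> step_arm:
  plan:
    - [[0.001,-0.011,0],[0,0,0.0194]]
    - [[0.002,-0.02,0],[0,0,0.0361]]
    - [[0.003,-0.025,0],[0,0,0.0444]]
    - [[0.003,-0.025,0],[0,0,0.0444]]

```text
time_s: 9.52
eef_pos: [0.4901, 0.0924, 0.1185]
tcp_rot: [179.7, -0.5, 31.1]
contact_force: [7.1, 2.5, -3.0]
opening: 0.25
finger_force: 12.0
```

>>> step_arm:
  plan:
    - [[0.001,-0.01,0],[0,0,0.008]]
    - [[0.001,-0.014,0],[0,0,0.01]]
    - [[0.001,-0.014,0],[0,0,0.01]]

```text
time_s: 9.9
eef_pos: [0.4907, 0.093, 0.1185]
tcp_rot: [179.0, -0.6, 27.7]
contact_force: [14.9, -13.8, -9.6]
opening: 0.259
finger_force: 12.0
```

>>> step_arm:
  plan:
    - [[0,0,0],[0,0,0]]
    - [[0,0,0],[0,0,0]]
    - [[0,0,0],[0,0,0]]
  gripper: 0.15

```text
time_s: 10.28
eef_pos: [0.4813, 0.0982, 0.1173]
tcp_rot: [-179.9, 0.1, 27.4]
contact_force: [0.0, -0.3, -0.0]
opening: 0.537
finger_force: 0.0
```

Run:
```python
from h import *
o=monitor.get_obs();p,y=o["eef_pos"],o["tcp_rot"][2]
print(p,y)
t=w(0,-.115,0)[:2]+[.002,0]
calls([[([p[0],p[1],.215],y)],[([*t,.17],92)],[([*t,.047],92)]],(p.tolist(),y))
```

```text
[0.48133188 0.09823181 0.11733116] 27.44707119078409
[[[0.0, 0.0, -0.195], [0.0, 0.0, 0.0]]]
[[[-0.08, 0.381, 0.09], [0.0, 0.0, -0.1793]]]
[[[0.0, 0.0, 0.246], [0.0, 0.0, 0.0]]]
[ 0.53364137 -0.08926211  0.04683116] 91.99507119078407
```

The wheel is at its stop: the force rose to 20 N and the handle stayed put. Next is the housing.

>>> step_arm:
  plan:
    - [[0,0,-0.1],[0,0,0]]
    - [[0,0,-0.195],[0,0,0]]
    - [[0,0,-0.195],[0,0,0]]
  gripper: 1

```text
time_s: 10.65
eef_pos: [0.484, 0.0986, 0.2185]
tcp_rot: [179.8, -0.4, 27.5]
contact_force: [-0.3, -0.2, 0.3]
opening: 0.86
finger_force: 0.0
```

>>> step_arm:
  plan:
    - [[-0.08,0.381,0.09],[0,0,-0.14]]
    - [[-0.08,0.381,0.09],[0,0,-0.14]]
    - [[-0.08,0.381,0.09],[0,0,-0.14]]
    - [[-0.08,0.381,0.09],[0,0,-0.14]]
    - [[-0.08,0.381,0.09],[0,0,-0.14]]

```text
time_s: 11.28
eef_pos: [0.5332, -0.0909, 0.1674]
tcp_rot: [-179.7, -0.0, 78.0]
contact_force: [-0.2, 0.5, 0.1]
opening: 1.001
finger_force: 0.0
```

>>> step_arm:
  plan:
    - [[0,0,0],[0,0,-0.0393]]
    - [[0,0,0],[0,0,-0.0393]]
    - [[0,0,0],[0,0,-0.0393]]

```text
time_s: 11.65
eef_pos: [0.5333, -0.0887, 0.1685]
tcp_rot: [-179.8, -0.1, 92.0]
contact_force: [-0.8, 0.0, -0.3]
opening: 1.003
finger_force: 0.0
```

Run:
```python
from h import *
o=monitor.get_obs();print(o["eef_pos"],o["tcp_rot"])
o=[]
for n,(y0,y1,x0,x1) in(("top",(180,300,175,375)),("scene",(180,300,265,465))):
    i=optics.camera(n)["image"][y0:y1,x0:x1,::-1]
    o.append(cv2.convertScaleAbs(cv2.resize(i,None,fx=2,fy=2,interpolation=cv2.INTER_CUBIC),alpha=1.7))
cv2.imwrite("pics/p3.png",np.hstack(o))
```

```text
[ 0.53326125 -0.08873652  0.16854295] [-1.79829582e+02 -6.81902076e-02  9.19660278e+01]
```

View pics/p3.png

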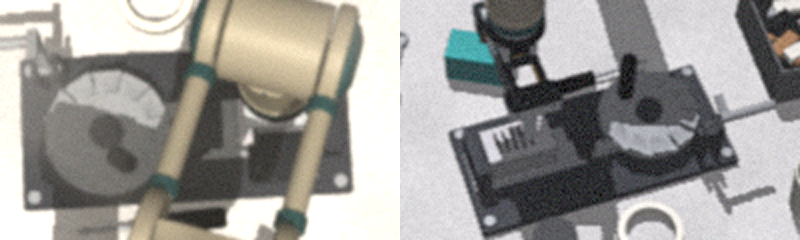

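The handle stands near right at (122,158), the pawl is still over at (40,40), and the gripper is above the housing. I descend and grip.

>>> step_arm:
  plan:
    - [[0,0,0.08],[0,0,0]]
    - [[0,0,0.15],[0,0,0]]
    - [[0,0,0.21],[0,0,0]]
    - [[0,0,0.244],[0,0,0]]
    - [[0,0,0.244],[0,0,0]]

```text
time_s: 12.38
eef_pos: [0.5331, -0.0887, 0.0465]
tcp_rot: [-179.8, -0.1, 92.0]
contact_force: [-0.1, -0.5, 0.1]
opening: 0.998
finger_force: 0.0
```

>>> step_arm:
  plan:
    - [[0,0,0],[0,0,0]]
    - [[0,0,0],[0,0,0]]
    - [[0,0,0],[0,0,0]]
    - [[0,0,0],[0,0,0]]
  gripper: -1
  force: 25

```text
time_s: 12.88
eef_pos: [0.5343, -0.0893, 0.0484]
tcp_rot: [-180.0, 0.0, 92.0]
contact_force: [-5.8, -1.4, 5.0]
opening: 0.61
finger_force: 2.7
```

>>> step_arm:
  plan:
    - [[0,0,0],[0,0,0]]
    - [[0,0,0],[0,0,0]]
    - [[0,0,-0.01],[0,0,0]]
    - [[0,0,-0.03],[0,0,0]]
    - [[0,0,-0.06],[0,0,0]]

```text
time_s: 13.5
eef_pos: [0.5343, -0.0891, 0.0782]
tcp_rot: [-179.9, -0.0, 92.0]
contact_force: [-0.4, 0.0, -4.1]
opening: 0.597
finger_force: 25.0
```

>>> step_arm:
  plan:
    - [[0,0,-0.05],[0,0,0]]
    - [[0,0,-0.1],[0,0,0]]
    - [[0,0,-0.15],[0,0,0]]
    - [[0,0,-0.18],[0,0,0]]
    - [[0,0,-0.18],[0,0,0]]

```text
time_s: 14.12
eef_pos: [0.5354, -0.0894, 0.1693]
tcp_rot: [179.8, 0.0, 92.0]
contact_force: [-0.3, 0.1, -4.0]
opening: 0.595
finger_force: 25.0
```

Run:
```python
from h import *
o=monitor.get_obs();print(o["eef_pos"],o["tcp_rot"],o["opening"],o["finger_force"],o["contact_force"])
p=[.5333,-.0888,.0465+.12]
t=[T[0]-.015,T[1]]
m=(np.array(p[:2])+t)/2
calls([[([*m,.1665],94)],[([*t,.1665],96)],[([*t,.06],96)]],(p,92.))
```

```text
[ 0.53539696 -0.08944639  0.16931109] [1.79830938e+02 4.71575938e-02 9.20019548e+01] 0.5953164748330085 24.975095987319946 [-0.32392508  0.11436131 -4.00707471]
[[[-0.311, -0.048, 0.0], [0.0, 0.0, -0.0056]]]
[[[-0.31, -0.059, 0.0], [0.0, 0.0, -0.0055]]]
[[[0.0, 0.0, 0.213], [0.0, 0.0, 0.0]]]
[ 0.49616936 -0.4017283   0.06      ] 95.996
```

>>> step_arm:
  plan:
    - [[-0.08,-0.012,0],[0,0,-0.0056]]
    - [[-0.18,-0.028,0],[0,0,-0.0056]]
    - [[-0.27,-0.042,0],[0,0,-0.0056]]
    - [[-0.311,-0.048,0],[0,0,-0.0056]]

```text
time_s: 14.62
eef_pos: [0.5151, -0.2475, 0.1666]
tcp_rot: [-179.9, -0.1, 93.9]
contact_force: [0.6, 0.0, -4.5]
opening: 0.595
finger_force: 25.0
```

>>> step_arm:
  plan:
    - [[-0.09,-0.017,0],[0,0,-0.0055]]
    - [[-0.18,-0.034,0],[0,0,-0.0055]]
    - [[-0.26,-0.049,0],[0,0,-0.0055]]
    - [[-0.31,-0.059,0],[0,0,-0.0055]]
    - [[-0.31,-0.059,0],[0,0,-0.0055]]

```text
time_s: 15.25
eef_pos: [0.4971, -0.4031, 0.1669]
tcp_rot: [-180.0, -0.1, 95.9]
contact_force: [-0.5, 0.4, -4.8]
opening: 0.595
finger_force: 25.0
```

>>> step_arm:
  plan:
    - [[0,0,0.06],[0,0,0]]
    - [[0,0,0.12],[0,0,0]]
    - [[0,0,0.18],[0,0,0]]
    - [[0,0,0.213],[0,0,0]]
    - [[0,0,0.213],[0,0,0]]

```text
time_s: 15.88
eef_pos: [0.497, -0.4004, 0.0603]
tcp_rot: [-179.9, -0.2, 96.0]
contact_force: [-0.2, 0.3, -3.3]
opening: 0.594
finger_force: 25.0
```

Run:
```python
from h import *
o=monitor.get_obs();print(o["eef_pos"],o["tcp_rot"],o["finger_force"],o["contact_force"])
o=[]
for n,(y0,y1,x0,x1) in(("top",(180,310,370,520)),("scene",(225,355,150,300))):
    i=optics.camera(n)["image"][y0:y1,x0:x1,::-1]
    o.append(cv2.convertScaleAbs(cv2.resize(i,None,fx=2.6,fy=2.6,interpolation=cv2.INTER_CUBIC),alpha=1.7))
cv2.imwrite("pics/p4.png",np.hstack(o))
```

```text
[ 0.49703238 -0.40042132  0.06028272] [-1.79900956e+02 -1.74339647e-01  9.60419831e+01] 24.975118339061737 [-0.19542134  0.29758817 -3.32023559]
```

View pics/p4.png

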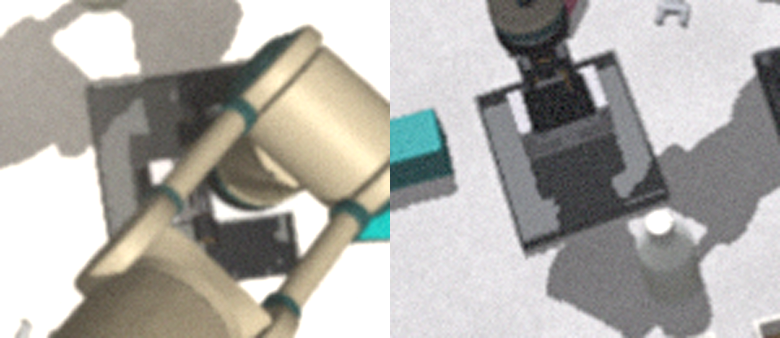

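The scene crop shows the housing inside the tray walls at about (570,130), clear of the bottle. I lower it gently.

>>> step_arm:
  plan:
    - [[0,0,0.016],[0,0,0]]
    - [[0,0,0.03],[0,0,0]]
    - [[0,0,0.042],[0,0,0]]
    - [[0,0,0.05],[0,0,0]]
    - [[0,0,0.05],[0,0,0]]

```text
time_s: 16.6
eef_pos: [0.4972, -0.402, 0.0359]
tcp_rot: [-180.0, -0.0, 96.0]
contact_force: [0.4, -0.4, -4.8]
opening: 0.599
finger_force: 25.0
```

>>> step_arm:
  plan:
    - [[0,0,0.002],[0,0,0]]
    - [[0,0,0.004],[0,0,0]]
    - [[0,0,0.004],[0,0,0]]

```text
time_s: 16.98
eef_pos: [0.4974, -0.4022, 0.0345]
tcp_rot: [180.0, -0.0, 96.0]
contact_force: [-1.3, 0.5, -4.9]
opening: 0.594
finger_force: 25.0
```

>>> step_arm:
  plan:
    - [[0,0,0.002],[0,0,0]]
    - [[0,0,0.004],[0,0,0]]
    - [[0,0,0.004],[0,0,0]]

```text
time_s: 17.35
eef_pos: [0.4974, -0.4022, 0.0324]
tcp_rot: [180.0, -0.0, 96.0]
contact_force: [-0.4, -0.7, -5.0]
opening: 0.595
finger_force: 25.0
```

>>> step_arm:
  plan:
    - [[0,0,0.002],[0,0,0]]
    - [[0,0,0.004],[0,0,0]]
    - [[0,0,0.004],[0,0,0]]

```text
time_s: 17.73
eef_pos: [0.4975, -0.4022, 0.0323]
tcp_rot: [180.0, 0.0, 96.0]
contact_force: [-1.9, 3.1, 6.9]
opening: 0.593
finger_force: 25.0
```

Contact is felt at the expected height, so I release.

>>> step_arm:
  plan:
    - [[0,0,-0.002],[0,0,0]]
    - [[0,0,-0.002],[0,0,0]]
    - [[0,0,-0.002],[0,0,0]]
    - [[0,0,-0.002],[0,0,0]]
    - [[0,0,-0.002],[0,0,0]]
  gripper: 0.9

```text
time_s: 18.35
eef_pos: [0.4974, -0.4022, 0.0313]
tcp_rot: [-180.0, -0.0, 96.0]
contact_force: [0.4, 0.0, -0.4]
opening: 0.953
finger_force: 0.0
```

>>> step_arm:
  plan:
    - [[0,0,-0.03],[0,0,0]]
    - [[0,0,-0.1],[0,0,0]]
    - [[0,0,-0.2],[0,0,0]]
    - [[0,0,-0.3],[0,0,0]]
    - [[0,0,-0.37],[0,0,0]]

```text
time_s: 18.98
eef_pos: [0.498, -0.4027, 0.2205]
tcp_rot: [179.8, 0.2, 96.0]
contact_force: [-1.2, 0.1, -0.3]
opening: 0.953
finger_force: 0.0
```

Run:
```python
from h import *
o=monitor.get_obs();print(o["eef_pos"],o["tcp_rot"])
p=o["eef_pos"];y=o["tcp_rot"][2]
t=w(.075,.199,0)[:2]+np.array([.0235,0])
e=np.array([*t,p[2]]);print(t)
calls([[(p+(e-p)*k,92)] for k in(.45,.9)]+[[([*t,.21],92)],[([*t,.133],92)]],(p.tolist(),y))
```

```text
[ 0.49795442 -0.40267615  0.22047074] [179.83990209   0.19072428  96.00158312]
[0.61939123 0.22696857]
[[[0.552, 0.168, 0.0], [0.0, 0.0, 0.0111]]]
[[[0.563, 0.129, 0.0], [0.0, 0.0, 0.0]]]
[[[0.125, 0.029, 0.021], [0.0, 0.0, 0.0]]]
[[[0.0, 0.0, 0.154], [0.0, 0.0, 0.0]]]
[0.61954925 0.22714782 0.13297074] 92.00558312375918
```

>>> step_arm:
  plan:
    - [[0.552,0.168,0],[0,0,0.0111]]
    - [[0.552,0.168,0],[0,0,0.0111]]
    - [[0.552,0.168,0],[0,0,0.0111]]
    - [[0.552,0.168,0],[0,0,0.0111]]
    - [[0.552,0.168,0],[0,0,0.0111]]
  gripper: 0

```text
time_s: 19.6
eef_pos: [0.5523, -0.1161, 0.2179]
tcp_rot: [179.9, -0.0, 92.1]
contact_force: [0.3, -0.1, -0.4]
opening: 0.506
finger_force: 0.0
```

>>> step_arm:
  plan:
    - [[0.563,0.129,0],[0,0,0]]
    - [[0.563,0.129,0],[0,0,0]]
    - [[0.563,0.129,0],[0,0,0]]
    - [[0.563,0.129,0],[0,0,0]]
    - [[0.563,0.129,0],[0,0,0]]

```text
time_s: 20.23
eef_pos: [0.6069, 0.1677, 0.2177]
tcp_rot: [179.9, -0.0, 92.1]
contact_force: [1.3, -1.1, 0.1]
opening: 0.499
finger_force: 0.0
```

>>> step_arm:
  plan:
    - [[0.125,0.029,0],[0,0,0]]
    - [[0.125,0.029,0.021],[0,0,0]]
    - [[0.125,0.029,0.021],[0,0,0]]

```text
time_s: 20.6
eef_pos: [0.6182, 0.2273, 0.2054]
tcp_rot: [-179.9, 0.1, 92.1]
contact_force: [0.2, 0.7, -0.3]
opening: 0.502
finger_force: 0.0
```

Run:
```python
from h import *
o=monitor.get_obs();print(o["eef_pos"],o["tcp_rot"],o["opening"])
o=[]
for n,(y0,y1,x0,x1) in(("top",(190,310,370,520)),("scene",(175,295,340,490)),("scene",(225,345,150,300))):
    i=optics.camera(n)["image"][y0:y1,x0:x1,::-1]
    o.append(cv2.convertScaleAbs(cv2.resize(i,(265,212),interpolation=cv2.INTER_CUBIC),alpha=1.7))
cv2.imwrite("pics/p5.png",np.hstack(o))
```

```text
[0.61815672 0.22730129 0.20542099] [-1.79893983e+02  6.98424194e-02  9.20572948e+01] 0.5017456939396884
```

View pics/p5.png

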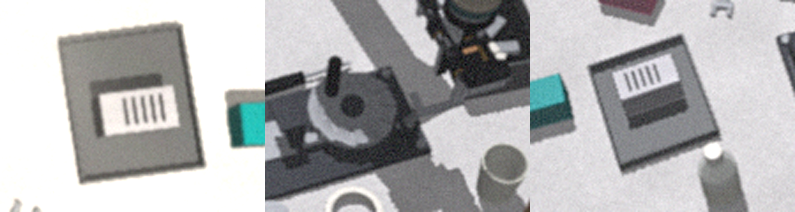

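The housing stands upright in the tray at about (140,110) in the left crop. Next I take hold of the bar.

>>> step_arm:
  plan:
    - [[0,0,0.06],[0,0,0]]
    - [[0,0,0.11],[0,0,0]]
    - [[0,0,0.147],[0,0,0]]
    - [[0,0,0.147],[0,0,0]]

```text
time_s: 21.25
eef_pos: [0.6182, 0.2259, 0.1315]
tcp_rot: [-179.8, 0.0, 91.9]
contact_force: [1.2, -0.4, -0.6]
opening: 0.498
finger_force: 0.0
```

>>> step_arm:
  plan:
    - [[0,0,0],[0,0,0]]
    - [[0,0,0],[0,0,0]]
    - [[0,0,0],[0,0,0]]
    - [[0,0,0],[0,0,0]]
  gripper: -1
  force: 6

```text
time_s: 21.75
eef_pos: [0.6195, 0.2277, 0.133]
tcp_rot: [179.9, -0.0, 92.0]
contact_force: [0.4, -0.6, 0.6]
opening: 0.148
finger_force: 6.0
```

Run:
```python
from h import *
o=monitor.get_obs();p=o["eef_pos"];print(p,o["opening"],o["finger_force"],o["contact_force"])
g=lambda th:(w(.0765-.06*np.cos(np.radians(th)),.199,.077+.06*np.sin(np.radians(th))),92)
calls([[g(t) for t in(105,98,91,84,77)],[g(t) for t in(69,61,53,45,37)],[g(t) for t in (30,24,19,15,12)]],((g(110)[0]).tolist(),92.))
print(g(110)[0])
```

```text
[0.61947774 0.22773675 0.13301417] 0.14761053714482908 5.999623686075211 [ 0.40672405 -0.55612054  0.56688253]
[[[0.0, -0.01, -0.003], [0.0, 0.0, 0.0]], [[0.0, -0.024, -0.006], [0.0, 0.0, 0.0]], [[0.0, -0.039, -0.007], [0.0, 0.0, 0.0]], [[0.0, -0.054, -0.007], [0.0, 0.0, 0.0]], [[0.0, -0.068, -0.004], [0.0, 0.0, 0.0]]]
[[[0.0, -0.016, 0.005], [0.0, 0.0, 0.0]], [[0.0, -0.031, 0.012], [0.0, 0.0, 0.0]], [[0.0, -0.045, 0.021], [0.0, 0.0, 0.0]], [[0.0, -0.058, 0.032], [0.0, 0.0, 0.0]], [[0.0, -0.069, 0.045], [0.0, 0.0, 0.0]]]
[[[0.0, -0.008, 0.012], [0.0, 0.0, 0.0]], [[0.0, -0.014, 0.023], [0.0, 0.0, 0.0]], [[0.0, -0.018, 0.033], [0.0, 0.0, 0.0]], [[0.0, -0.02, 0.041], [0.0, 0.0, 0.0]], [[0.0, -0.021, 0.047], [0.0, 0.0, 0.0]]]
[0.53894746 0.22497109 0.08938156] 92.0
[0.61789934 0.22772815 0.13338156]
```

>>> step_arm:
  plan:
    - [[0,-0.01,-0.003],[0,0,0]]
    - [[0,-0.024,-0.006],[0,0,0]]
    - [[0,-0.039,-0.007],[0,0,0]]
    - [[0,-0.054,-0.007],[0,0,0]]
    - [[0,-0.068,-0.004],[0,0,0]]

```text
time_s: 22.38
eef_pos: [0.584, 0.2266, 0.1343]
tcp_rot: [-180.0, -0.0, 92.0]
contact_force: [0.7, 1.2, 0.6]
opening: 0.146
finger_force: 6.0
```

>>> step_arm:
  plan:
    - [[0,-0.016,0.005],[0,0,0]]
    - [[0,-0.031,0.012],[0,0,0]]
    - [[0,-0.045,0.021],[0,0,0]]
    - [[0,-0.058,0.032],[0,0,0]]
    - [[0,-0.069,0.045],[0,0,0]]

```text
time_s: 23.0
eef_pos: [0.5499, 0.2251, 0.1114]
tcp_rot: [-180.0, 0.0, 92.0]
contact_force: [0.4, 0.9, 0.2]
opening: 0.143
finger_force: 6.0
```

>>> step_arm:
  plan:
    - [[0,-0.008,0.012],[0,0,0]]
    - [[0,-0.014,0.023],[0,0,0]]
    - [[0,-0.018,0.033],[0,0,0]]
    - [[0,-0.02,0.041],[0,0,0]]
    - [[0,-0.021,0.047],[0,0,0]]

```text
time_s: 23.62
eef_pos: [0.54, 0.2248, 0.0882]
tcp_rot: [-180.0, 0.0, 92.0]
contact_force: [-0.9, 0.7, 0.1]
opening: 0.143
finger_force: 6.0
```

>>> step_arm:
  plan:
    - [[0,0,0],[0,0,0]]
    - [[0,0,0],[0,0,0]]
    - [[0,0,0],[0,0,0]]
    - [[0,0,0],[0,0,0]]
  gripper: 0.1

```text
time_s: 24.12
eef_pos: [0.5403, 0.2248, 0.0886]
tcp_rot: [180.0, -0.0, 92.0]
contact_force: [-0.0, -0.0, 1.1]
opening: 0.529
finger_force: 0.0
```

>>> step_arm:
  plan:
    - [[0,0,-0.06],[0,0,0]]
    - [[0,0,-0.16],[0,0,0]]
    - [[0,0,-0.26],[0,0,0]]
    - [[0,0,-0.26],[0,0,0]]

```text
time_s: 24.62
eef_pos: [0.5427, 0.2256, 0.2232]
tcp_rot: [179.5, -0.1, 92.0]
contact_force: [0.1, 0.3, -0.5]
opening: 0.55
finger_force: 0.0
```

>>> step_arm:
  plan:
    - [[-0.3,0,0],[0,0,0]]
    - [[-0.3,0,0],[0,0,0]]
    - [[-0.3,0,0],[0,0,0]]
    - [[-0.3,0,0],[0,0,0]]
    - [[-0.3,0,0],[0,0,0]]

```text
time_s: 25.25
eef_pos: [0.5449, 0.0756, 0.2177]
tcp_rot: [-179.9, -0.1, 92.0]
contact_force: [-0.4, 0.5, -0.1]
opening: 0.55
finger_force: 0.0
```

Run:
```python
from h import *
o=monitor.get_obs();print(o["eef_pos"])
o=[]
a=np.radians(-149.6)
for n,(y0,y1,x0,x1) in(("top",(180,300,165,325)),("scene",(175,295,310,470))):
    c=optics.camera(n);i=c["image"][y0:y1,x0:x1,::-1]
    i=cv2.convertScaleAbs(cv2.resize(i,None,fx=2.5,fy=2.5,interpolation=cv2.INTER_CUBIC),alpha=1.7)
    for y in(.18,.224):
        for th,col in((0,(0,0,255)),(15,(0,255,0))):
            t=np.radians(th);q=proj(c,w(.0765-.06*np.cos(t),y,.085+.06*np.sin(t)))[0]
            cv2.circle(i,tuple(int(v) for v in (q-[x0,y0]+.5)*2.5),3,col,1)
    q=proj(c,w(.002+.045*np.cos(a),.09+.045*np.sin(a),.145))[0];cv2.circle(i,tuple(int(v) for v in (q-[x0,y0]+.5)*2.5),4,(255,0,0),1)
    o.append(i)
cv2.imwrite("pics/p6.png",np.hstack(o))
```

```text
[0.54493753 0.07562795 0.21774571]
```

View pics/p6.png

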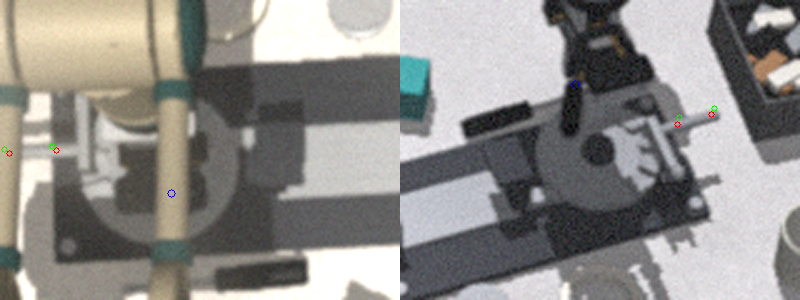

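The bar lies on the red 0° markers at (677,124)–(711,114), so the pawl is down. The handle is still at the fully open position and the gripper is clear. I hand in the job.

```bash
python3 -c "
from cell import manip
print(manip.sign_off())"
```

```text
the job is handed in; nothing more can be done
None
```

The job is handed in: the housing stands upright in the tray, the pawl is back down on the wheel, and the clamp is left fully open. It took about 25 s of robot time, and the sign-off did not report a verdict.

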